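# Lay the bars on the xylophone frame

## Robot

A 6-joint arm with a two-finger parallel gripper is mounted at the origin on the work surface. World frame = base frame: x ahead of the robot, y to its left, z up, the work surface at z = 0. Lengths are in mm, angles in rad, forces in N, time in s.
With the tool pointing down it reaches from about 400 to 925 mm from the base axis. Payload 12.5 kg.
Tool frame: the origin (TCP) lies at the centre of the arm's flange, where the gripper is bolted on; the fingertips stand 190 mm ahead of it and the grasp point (between the pads) lies 171 mm ahead of it; z points along the fingers, y is the direction in which the jaws open and shut (so a half turn about z gives the same grasp; the last joint's range is limited). The gripper opens to 95 mm and grips with 3 to 60 N. Pads are 20 mm wide; open, the fingers measure 119 mm over their backs; the gripper's body (75 mm by 180 mm) begins 59 mm behind the grasp point.
Start: joints at [-1.419, 0.491, 1.559, -0, 1.092, -0.106], TCP at [159.366, -604.34, 404.761] pointing down, gripper open.
Joint ranges: [-3.1, 3.1], [-0.84, 2.19], [0.05, 2.79], [-1.13, 4.28], [0.06, 2.93], [-2.69, 2.69]. Speed limits (rad/s): [2.22, 2.22, 2.79, 3.14, 3.14, 3.14].

## Interface

Orientations are given as [roll, pitch, yaw] about the fixed x, y, z axes, in that order (R = Rz(yaw) Ry(pitch) Rx(roll)).
In Python, from cell import * gives the robot as it stands.
- The arm moves only by the tool step_arm, never from a script. Its argument "rows" is a list of rows, each an object with "delta_pos": the shift along the tool's x, y, z in cm, a list of three; "spin": the turn about the tool's z in degrees. A call has 1 to 5 rows; each row is the pose to reach, as a shift and turn from the pose measured when the call began, along the tool's axes at that moment; what a row does not reach only later rows make up. A row lasts 1/10 s, in which the tool goes at most 50 mm and 8.59 degrees, less where a joint would pass 70% of its speed; a pose out of reach is approached as far as the arm can. A call with a gripper value outside its range is refused whole. "jaw" is the opening, from 0 (shut) to 1 (fully open), set as the call begins (left out, the last holds). The fingers move at their own pace and stop on an object; the grip force is fixed at half the most. Time passes only in rows, so rows that repeat a pose let the fingers close. It gives the time, the measured TCP pose, the force and the opening at its end, in the units of the state.
- state(): the state, without advancing time (a new reading comes with each control period).
- read_camera(name): name is "side" or "top"; returns (picture, depth): 480x640x3 uint8, blue, green, red; 480x640 float32, mm along the optical axis (not along the pixel's ray), 0 where there is no reading.
- camera_info(name): a dict with "camera_matrix" (3x3 intrinsics, pixels), "R" (3x3) and "t" (3): a world point X has camera coordinates R X + t. Camera axes: x right, y down, z forward; pixel columns grow to the right and rows downward; lengths in mm; the calibration is good to about 2 mm. A picture is of the moment at which its call begins. camera_info takes no time and is no camera call.
- job_done(): hands the job in, once; it reports no verdict.
The state is a dict: "t": time; "joints": joint angles; "qvel": joint speeds; "tau": joint torques, N m; "eef_pos": TCP position; "tcp_rot": TCP orientation; "ft_force": force on the tool from outside, world axes, zero at the start; "moment": the same for the moment, N m; "opening": opening from 0.0 (shut) to 1.0 (fully open).
Only numpy, scipy, OpenCV 4.12 (cv2) and the standard library are available. Lean on these libraries where they do the work, as an engineer would, in place of code of your own. Each camera call takes 0.05 s, during which the arm holds its last target.

## Task

Lay the four loose wooden bars across the xylophone frame in order of length, the longest at the frame's wide end down to the shortest at its narrow end, one in each space between the pins. Each should lie flat on both felt strips, right side up as it is now, square to the frame and centred in its space and across the two sides. Leave the glue bottle, wax tin, sanding block, pencil and mallet where they are.

Things in the scene. Friction and masses are not known exactly. Their poses are not given: they have to be found in the camera images.
- bar_200: the longest of four loose dark-wood bars, 200 mm long, 32 wide, 20 thick, about 104 g, lying flat, two small black holes on top, the middle 60 mm hollowed 4 mm below. Origin: centre of the underside; x along its length, y across, z up; its ends are alike. Seated, its underside is 56 mm above the bench and 32 mm stay free to the next bar
- bar_170: the second longest of four loose dark-wood bars, 170 mm long, 32 wide, 20 thick, about 88 g, lying flat, two small black holes on top, the middle 51 mm hollowed 4 mm below. Origin: centre of the underside; x along its length, y across, z up; its ends are alike. Seated, its underside is 56 mm above the bench and 32 mm stay free to the next bar
- bar_140: the second shortest of four loose dark-wood bars, 140 mm long, 32 wide, 20 thick, about 73 g, lying flat, two small black holes on top, the middle 42 mm hollowed 4 mm below. Origin: centre of the underside; x along its length, y across, z up; its ends are alike. Seated, its underside is 56 mm above the bench and 32 mm stay free to the next bar
- bar_110: the shortest of four loose dark-wood bars, 110 mm long, 32 wide, 20 thick, about 57 g, lying flat, two small black holes on top, the middle 33 mm hollowed 4 mm below. Origin: centre of the underside; x along its length, y across, z up; its ends are alike. Seated, its underside is 56 mm above the bench and 32 mm stay free to the next bar
- frame: xylophone frame, fixed, at any yaw: pale box 288 mm long, its sides (at y = +-(43 mm - 0.129 x)) closing from a wide end (141 mm) to a narrow end (70 mm). Green felt top at z = 56 mm; five pairs of 6 mm pins rise 16 mm from it at x = -128, -64, 0, 64, 128 mm. Seat centres between them: y = 0, x = -96 (wide end), -32, 32, 96 mm. Origin: underside centre; x from wide to narrow end, y across, z up
- glue: white glue bottle with an orange cap, a bystander, 60 mm in diameter, 130 mm tall, standing; origin: centre of its base
- wax_tin: round yellow wax tin with a brass lid, a bystander, 84 mm in diameter, 45 mm tall; origin: centre of its base
- sander: cork sanding block with brown abrasive below, a bystander, 90 x 45 x 27 mm; origin: centre of its underside, x along its length
- pencil: flat blue carpenter's pencil, a bystander, 172 mm long, 14 mm wide, 8 mm thick, lying; origin: on its underside, 75 mm from the blunt end; x towards the point
- mallet: wooden joiner's mallet lying on its side on the far side of the bench, a bystander: head 115 x 65 x 52 mm centred at y = +100 mm, handle 24 mm wide along y to y = -170 mm; origin: on the bench between them
There are look-alikes about, which are no part of the job. What is shaped like the bar_170 but blue or red is not meant.

How it is judged (in metres and radians):
At the end, for the whole second after the job is handed in: Bars at rest, each in its own seat, longest at the wide end to shortest at the narrow end: centred within 14 mm along the frame and 15 mm across it, underside within 5 mm of the felt's height, square to the frame within 0.2 rad, tilted under 0.08 rad, right side up (x of bar_200 in the frame of frame between -0.11 and -0.082 m and y of bar_200 in the frame of frame between -0.015 and 0.015 m and z of bar_200 in the frame of frame between 0.051 and 0.061 m and angle between the x axis of each of bar_200, bar_170, bar_140, bar_110 and the y axis of frame, either way round below 0.2 rad and angle between each of bar_200, bar_170, bar_140, bar_110's own z axis and vertical below 0.08 rad and linear speed of each of bar_200, bar_170, bar_140, bar_110 below 0.02 m/s and angular speed of each of bar_200, bar_170, bar_140, bar_110 below 0.2 rad/s and x of bar_170 in the frame of frame between -0.046 and -0.018 m and y of bar_170 in the frame of frame between -0.015 and 0.015 m and z of bar_170 in the frame of frame between 0.051 and 0.061 m and x of bar_140 in the frame of frame between 0.018 and 0.046 m and y of bar_140 in the frame of frame between -0.015 and 0.015 m and z of bar_140 in the frame of frame between 0.051 and 0.061 m and x of bar_110 in the frame of frame between 0.082 and 0.11 m and y of bar_110 in the frame of frame between -0.015 and 0.015 m and z of bar_110 in the frame of frame between 0.051 and 0.061 m); the robot touches nothing.
It fails at once if the glue bottle is pushed more than 30 mm or knocked over (distance of glue from where it was at the start of the episode above 0.03 m or angle between glue's own z axis and vertical above 0.6 rad).
It fails at once if the wax tin is pushed more than 30 mm from its place (distance of wax_tin from where it was at the start of the episode above 0.03 m).
It fails at once if the sanding block is pushed more than 30 mm from its place (distance of sander from where it was at the start of the episode above 0.03 m).
It fails at once if the carpenter's pencil is pushed more than 30 mm from its place (distance of pencil from where it was at the start of the episode above 0.03 m).
It fails at once if the mallet is pushed more than 30 mm from its place (distance of mallet from where it was at the start of the episode above 0.03 m).
It also fails if it takes over 112 s, if anything falls off the work surface, if the arm or the gripper's body presses on something with over 40 N, if the wrist force passes 120 N, or if a joint passes its speed limit or range.

## Working session

There is one attempt and no reset: what is moved stays moved. The work goes in short steps, Python scripts to look and compute and a tool call to move; the robot and the scene stay as the last step left them, time stands still between calls to the robot, and variables do not carry over. Pictures are saved under pics/ and viewed, and the job is handed in when it is done.

Besides the shell and the picture viewer there is one more tool, called after "Call:" by a JSON object that holds its "fn" and its "kwargs". step_arm: Moves the arm, as the interface text tells. Its arguments: {"type":"object","properties":{"rows":{"type":"array","items":{"type":"object","properties":{"delta_pos":{"type":"array","items":{"type":"number"}},"spin":{"type":"number"}}}},"jaw":{"type":"number"}},"required":["rows"]}

```bash
mkdir -p pics; python3 - <<'E'
from cell import *
import cv2,numpy as np
for n in("top","side"):
    p,d=read_camera(n); cv2.imwrite(f"pics/{n}0.png",p); np.save(f"{n}0.npy",d)
    c=camera_info(n); print(n,c)
print(state())
E
```

```text
top {'camera_matrix': array([[453.3123427 ,   0.        , 311.04813337],
       [  0.        , 453.3123427 , 243.12169504],
       [  0.        ,   0.        ,   1.        ]]), 'R': array([[-0.00756441, -0.99986836, -0.01435384],
       [-0.99911117,  0.00815239, -0.04135707],
       [ 0.04146864,  0.01402824, -0.99904132]]), 't': array([ -36.94300481,  506.27569683, 1274.97592523])}
side {'camera_matrix': array([[596.29596132,   0.        , 326.31382815],
       [  0.        , 596.29596132, 245.0058046 ],
       [  0.        ,   0.        ,   1.        ]]), 'R': array([[-0.9985939 , -0.04725035, -0.02403407],
       [-0.00125803,  0.47436832, -0.88032558],
       [ 0.05299669, -0.87905751, -0.47376075]]), 't': array([ 519.73597311,   74.85097242, 1482.83727478])}
{'t': 0.1, 'joints': array([-1.41859440e+00,  4.91490668e-01,  1.55935573e+00, -3.26735608e-06,
        1.09169110e+00, -1.05609481e-01]), 'qvel': array([-0.00123143, -0.00058539, -0.00066868,  0.00181486, -0.00198317,
       -0.00072199]), 'tau': array([ 3.04517205e-03, -6.13621116e+01, -2.58605433e+01,  6.94618584e-02,
        4.70366946e-02, -5.90787886e-05]), 'eef_pos': array([ 159.36638614, -604.32217588,  404.23673424]), 'tcp_rot': array([-3.14065276e+00, -9.67178539e-05,  2.57812871e-01]), 'ft_force': array([-0.84971139,  0.4001867 ,  0.28481848]), 'moment': array([ 0.00084717,  0.01165569, -0.04673213]), 'opening': 1.0014674415907885}
```

View pics/top0.png

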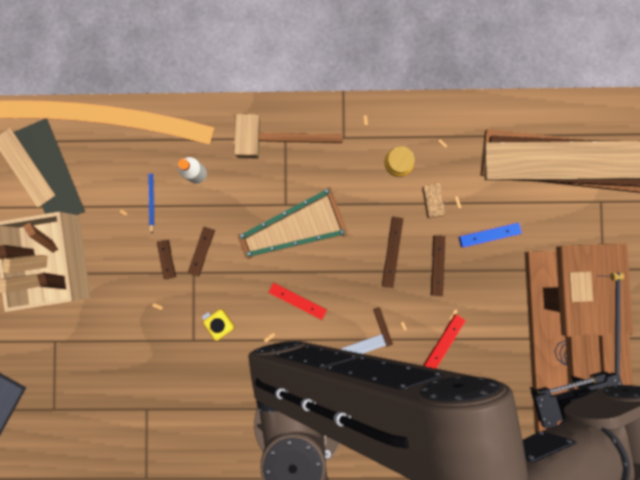

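View pics/side0.png

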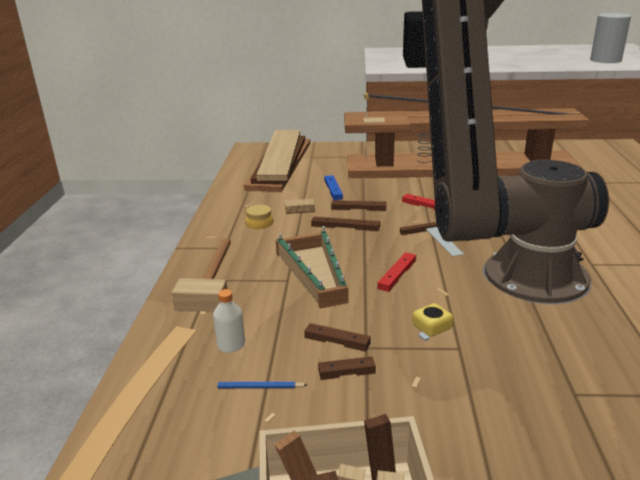

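The top view shows four dark bars at about (166,259), (202,251), (392,252) and (438,265). The frame is around (293,223) with its wide end to the right. The dark strip at (383,325) is a chisel handle, and the red and blue bars are look-alikes.

```bash
cat > h.py <<'E'
import cv2,numpy as np
from cell import *
def ray(n,px,z):
    c=camera_info(n);K,R,t=c["camera_matrix"],c["R"],c["t"]
    px=np.atleast_2d(px).astype(float)
    d=(np.c_[px,np.ones(len(px))]@np.linalg.inv(K).T)@R
    o=-R.T@t
    return o+d*((z-o[2])/d[:,2])[:,None]
def proj(n,X):
    c=camera_info(n);v=np.atleast_2d(X)@c["R"].T+c["t"];v=v@c["camera_matrix"].T
    return v[:,:2]/v[:,2:]
def rect(n,cnt,z):
    w=ray(n,cnt.reshape(-1,2),z)[:,:2].astype(np.float32)
    (c,s,a)=cv2.minAreaRect(w)
    if s[0]<s[1]: a+=90;s=s[::-1]
    return np.array(c),s,(a+90)%180-90
def darkbars(n,p,z,x0=0,x1=640,y0=0,y1=480):
    h=cv2.cvtColor(p,cv2.COLOR_BGR2HSV)
    m=(((h[...,2]<95)&(h[...,1]>60)&((h[...,0]<25)|(h[...,0]>170)))*255).astype(np.uint8)
    k=np.zeros_like(m);k[y0:y1,x0:x1]=255;m&=k
    out=[]
    for c in cv2.findContours(m,cv2.RETR_EXTERNAL,cv2.CHAIN_APPROX_NONE)[0]:
        if cv2.contourArea(c)<100: continue
        mm=cv2.moments(c); out.append((mm['m10']/mm['m00'],mm['m01']/mm['m00'],c)+rect(n,c,z))
    return out,m
E
python3 - <<'E'
from h import *
p=cv2.imread("pics/top0.png");d=np.load("top0.npy")
o,m=darkbars("top",p,20,140,480,200,340)
for b in o: print(np.round(b[:2]),np.round(b[3],1),np.round(b[4],1),round(b[5],1))
h=cv2.cvtColor(p,cv2.COLOR_BGR2HSV)
g=(((h[...,0]>60)&(h[...,0]<95)&(h[...,1]>80))*255).astype(np.uint8);g[:170]=0;g[270:]=0;g[:,:220]=0;g[:,370:]=0
for c in cv2.findContours(g,cv2.RETR_EXTERNAL,cv2.CHAIN_APPROX_NONE)[0]:
    print(cv2.contourArea(c),cv2.boundingRect(c)); 
    if len(c)>20:
        q=rect("top",c,56);print(q); print(ray("top",cv2.boxPoints(cv2.minAreaRect(c)),56).round(1))
cr=cv2.resize(p[170:290,140:460],None,fx=2.5,fy=2.5,interpolation=cv2.INTER_CUBIC);cv2.imwrite("pics/crop.png",cr)
# clearances: depth heights
E
```

```text
[167. 258.] [464.6 365.8] [99.7 27. ] 12.7
[436. 259.] [ 441.1 -391. ] [162.2  26.6] -4.0
[392. 250.] [ 480.5 -266.2] [187.9  28. ] -10.4
24.0 (252, 248, 18, 7)
(array([483.62191772,  96.92756653]), (49.110015869140625, 5.981405258178711), -76.42189025878906)
[[480.8 121.5  56. ]
 [492.3  73.8  56. ]
 [486.5  72.3  56. ]
 [475.  120.1  56. ]]
25.5 (275, 243, 19, 6)
(array([498.0994873,  32.7749176]), (50.4580192565918, 6.239614963531494), -77.92949867248535)
[[495.9  58.1  56. ]
 [506.4   8.8  56. ]
 [500.3   7.4  56. ]
 [489.8  56.8  56. ]]
26.5 (298, 238, 19, 6)
(array([512.23699951, -30.3452549 ]), (51.04510498046875, 6.569206237792969), -77.46466827392578)
[[509.9  -4.7  56. ]
 [521.  -54.5  56. ]
 [514.6 -56.   56. ]
 [503.5  -6.1  56. ]]
26.0 (321, 232, 19, 6)
(array([526.6607666 , -93.69392395]), (51.00844192504883, 6.236891746520996), -77.9298734664917)
[[ 524.4  -68.1   56. ]
 [ 535.  -118.    56. ]
 [ 528.9 -119.3   56. ]
 [ 518.3  -69.4   56. ]]
38.5 (245, 225, 18, 12)
(array([540.93365479, 117.21018982]), (53.999427795410156, 8.023913383483887), -62.10791206359863)
[[531.8 143.   56. ]
 [557.1  95.2  56. ]
 [550.   91.5  56. ]
 [524.8 139.2  56. ]]
36.5 (266, 215, 17, 10)
(array([570.57629395,  60.01216888]), (50.332008361816406, 8.026211738586426), -62.10807418823242)
[[562.3  84.1  56. ]
 [585.9  39.6  56. ]
 [578.8  35.9  56. ]
 [555.3  80.4  56. ]]
40.0 (287, 203, 18, 11)
(array([601.71380615,   1.46630478]), (52.77086639404297, 8.631190299987793), -63.85152244567871)
[[594.   27.1  56. ]
 [617.2 -20.3  56. ]
 [609.5 -24.1  56. ]
 [586.2  23.2  56. ]]
35.0 (308, 192, 17, 11)
(array([630.67492676, -56.12287903]), (51.59406661987305, 7.400798320770264), -63.849355697631836)
[[622.6 -31.3  56. ]
 [645.4 -77.7  56. ]
 [638.7 -80.9  56. ]
 [616.  -34.6  56. ]]
```

View pics/crop.png

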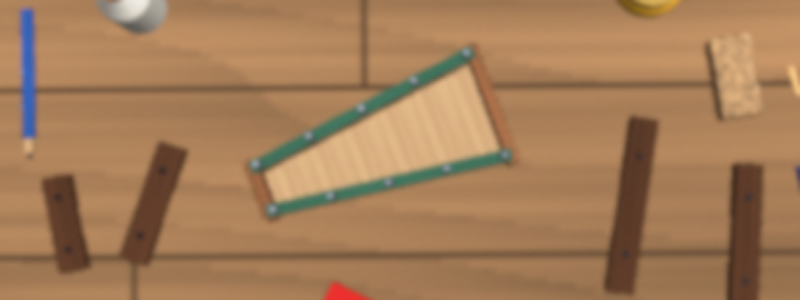

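```bash
cat >> h.py <<'E'
def darkbars(n,p,z,x0=0,x1=640,y0=0,y1=480,thr=0.5):
    p=cv2.resize(p,None,fx=4,fy=4,interpolation=cv2.INTER_CUBIC)
    m=((p[...,2]<118)*255).astype(np.uint8)
    k=np.zeros_like(m);k[4*y0:4*y1,4*x0:4*x1]=255;m&=k
    m=cv2.morphologyEx(m,cv2.MORPH_OPEN,np.ones((25,25),np.uint8))
    out=[]
    for c in cv2.findContours(m,cv2.RETR_EXTERNAL,cv2.CHAIN_APPROX_NONE)[0]:
        if cv2.contourArea(c)<1600: continue
        c=(c.astype(np.float64)+.5)/4-.5
        mm=cv2.moments(c.astype(np.float32)); out.append((mm['m10']/mm['m00'],mm['m01']/mm['m00'],c)+rect(n,c,z))
    return out,m
def plan(gx,gy,gz,yaw):
    "grasp point target, yaw deg -> deltas"
    s=state();P=s["eef_pos"];r,pi_,y=s["tcp_rot"]
    from scipy.spatial.transform import Rotation as Ro
    R=Ro.from_euler("xyz",s["tcp_rot"]).as_matrix()
    d=R.T@(np.array([gx,gy,gz+171])-P)
    sp=-((yaw-np.degrees(y)+90)%180-90)
    print("t",round(s["t"],2),"d_cm",np.round(d/10,2),"spin",round(sp,2),"grasp",np.round(P-[0,0,171],1),"yaw",round(np.degrees(y),2),"open",round(s["opening"],3))
E
python3 - <<'E'
from h import *
p=cv2.imread("pics/top0.png")
o,m=darkbars("top",p,20,140,480,200,340)
for b in o: print(np.round(b[:2]),np.round(ray("top",b[:2],20)[0],1),np.round(b[3],1),np.round(b[4],1),round(b[5],1))
p=cv2.imread("pics/side0.png")
o,m=darkbars("side",p,20,270,400,190,400)
for b in o: print(np.round(b[:2]),np.round(ray("side",b[:2],14)[0],1),np.round(b[4],1),round(b[5],1))
for n in("top","side"):print(proj(n,[[512.3,107.1,56],[578.7,-74.9,56],[545.6,15.8,56]]).round(1))
E
```

```text
[217. 325.] [277.8 224.4  20. ] [277.9 224.5] [33.8 33.4] 89.7
[166. 259.] [463.4 368.5  20. ] [464.  368.1] [108.3  36.3] 9.6
[437. 266.] [ 439.9 -393.4   20. ] [ 441.1 -392.9] [166.2  36.3] -2.8
[469. 239.] [ 512.4 -484.4   20. ] [ 512.3 -485.1] [61.5 32. ] -78.6
[201. 252.] [483.5 270.2  20. ] [483.8 270.3] [139.4  36. ] -17.1
[392. 253.] [ 477.3 -267.    20. ] [ 479.1 -266. ] [198.1  36.8] -8.1
[282. 385.] [584.3 428.3  14. ] [47.9 18.7] 1.2
[346. 368.] [462.8 376.4  14. ] [112.1  54.9] 11.1
[338. 337.] [482.6 278.   14. ] [148.1  53.9] -18.0
[332. 298.] [499.9 127.9  14. ] [84.7 63.4] 18.5
[316. 252.] [551.  -92.6  14. ] [272.6 131.1] -77.3
[346. 223.] [ 475.3 -262.5   14. ] [203.4  68.1] -9.0
[355. 203.] [ 451.4 -404.    14. ] [177.3 157.6] -2.3
[[256.8 240.6]
 [323.  215.8]
 [290.  228.1]]
[[327.1 277.5]
 [304.8 240.9]
 [315.3 258.1]]
```

```bash
python3 -c "
from h import *
plan(440.5,-393,110,-3)"
```

```text
t 0.1 d_cm [ 32.57 -13.25  12.34] spin 17.77 grasp [ 159.4 -604.3  233.2] yaw 14.77 open 1.001
```

Call:
{"fn": "step_arm", "kwargs": {"rows": [{"delta_pos": [4.0, -1.7, 1.5], "spin": 4}, {"delta_pos": [8.2, -3.3, 3], "spin": 8}, {"delta_pos": [12.2, -5, 4.5], "spin": 12}, {"delta_pos": [16.3, -6.7, 6], "spin": 16}, {"delta_pos": [20.3, -8.3, 7.5], "spin": 17.77}], "jaw": 0.7}}

```text
t: 0.6
eef_pos: [335.6, -470.9, 328.6]
tcp_rot: [-3.14, 0.0, -0.055]
ft_force: [-0.2, -1.4, -0.2]
opening: 0.702
```

```bash
python3 -c "
from h import *
plan(440.5,-393,110,-3)"
```

```text
t 0.6 d_cm [10.05 -8.35  4.77] spin -0.16 grasp [ 335.6 -470.9  157.6] yaw -3.16 open 0.702
```

Call:
{"fn": "step_arm", "kwargs": {"rows": [{"delta_pos": [3.5, -2.8, 1.6], "spin": 0}, {"delta_pos": [7, -5.6, 3.2], "spin": 0}, {"delta_pos": [10, -8.3, 4.8], "spin": 0}, {"delta_pos": [10, -8.3, 4.8], "spin": 0}]}}

```text
t: 1.0
eef_pos: [442.7, -390.4, 278.4]
tcp_rot: [-3.137, 0.003, -0.051]
ft_force: [-0.1, -0.2, -0.6]
opening: 0.699
```

```bash
python3 -c "
from h import *
p,d=read_camera('top');cv2.imwrite('pics/t1.png',p)
cv2.imwrite('pics/t1c.png',cv2.resize(p[180:420,320:640],None,fx=2.5,fy=2.5))
p,d=read_camera('side');cv2.imwrite('pics/s1.png',cv2.resize(p[100:300,240:500],None,fx=3,fy=3))
plan(440.5,-393,24,-3)"
```

```text
t 1.1 d_cm [0.01 0.02 8.52] spin -0.05 grasp [ 440.5 -393.   109.2] yaw -3.05 open 0.7
```

View pics/t1c.png

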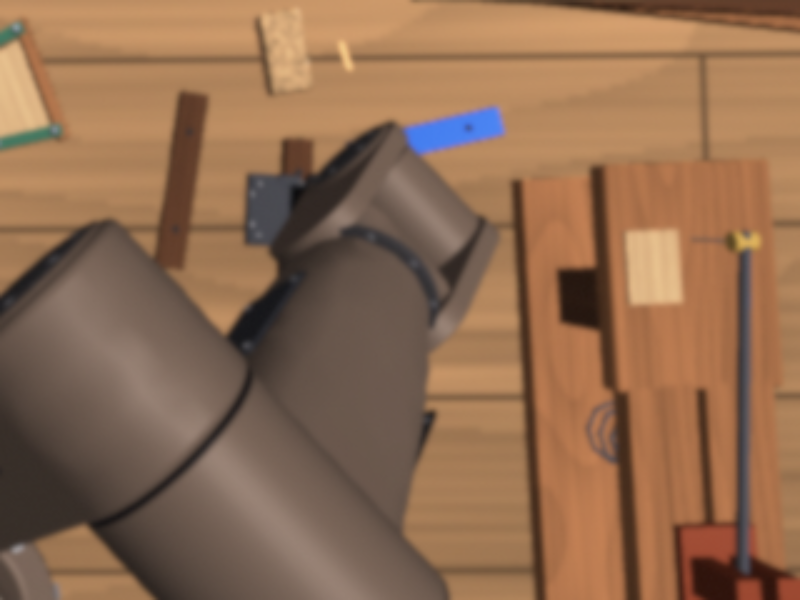

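View pics/s1.png

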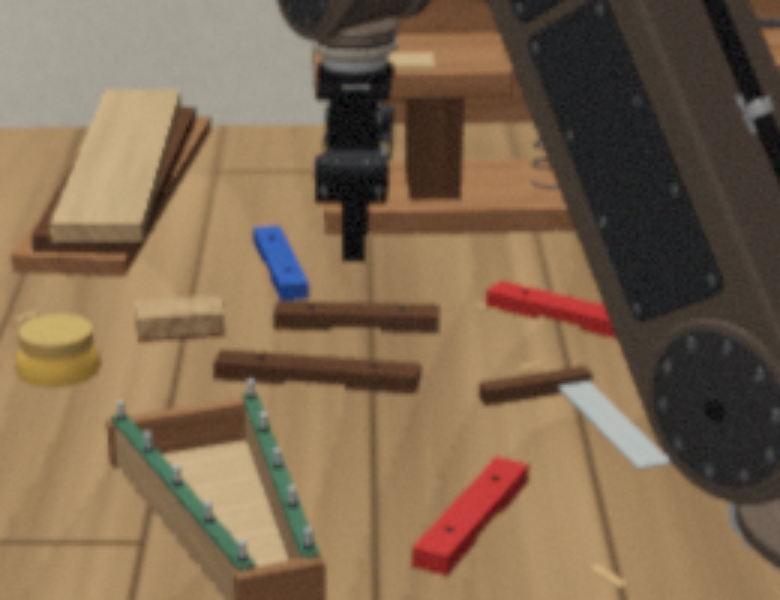

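The gripper stands over the middle of bar_170: fingers at crop (353,258), bar centre at (357,317). Descending.

Call:
{"fn": "step_arm", "kwargs": {"rows": [{"delta_pos": [0, 0, 4], "spin": 0}, {"delta_pos": [0, 0, 7], "spin": 0}, {"delta_pos": [0, 0, 8.5], "spin": 0}, {"delta_pos": [0, 0, 8.5], "spin": 0}]}}

```text
t: 1.5
eef_pos: [439.6, -393.5, 194.0]
tcp_rot: [-3.138, 0.003, -0.055]
ft_force: [0.9, -0.0, 0.3]
opening: 0.7
```

Call:
{"fn": "step_arm", "kwargs": {"rows": [{"delta_pos": [0, 0, 0], "spin": 0}, {"delta_pos": [0, 0, 0], "spin": 0}, {"delta_pos": [0, 0, 0], "spin": 0}, {"delta_pos": [0, 0, 0], "spin": 0}, {"delta_pos": [0, 0, 0], "spin": 0}], "jaw": 0.0}}

```text
t: 2.0
eef_pos: [439.7, -393.7, 194.6]
tcp_rot: [-3.139, 0.002, -0.054]
ft_force: [0.6, -1.9, 1.6]
opening: 0.337
```

```bash
python3 -c "
from h import *
plan(440.5,-393,150,-3)
plan(557,-14.4,150,20)"
```

```text
t 2.0 d_cm [  0.05  -0.1  -12.64] spin -0.12 grasp [ 439.7 -393.7   23.6] yaw -3.12 open 0.337
t 2.0 d_cm [  9.62 -38.54 -12.56] spin -23.12 grasp [ 439.7 -393.7   23.6] yaw -3.12 open 0.337
```

Call:
{"fn": "step_arm", "kwargs": {"rows": [{"delta_pos": [0, 0, -3], "spin": 0}, {"delta_pos": [0, 0, -7], "spin": 0}, {"delta_pos": [1, -4, -11], "spin": -4}, {"delta_pos": [2, -8, -12.5], "spin": -8}, {"delta_pos": [3, -12, -12.5], "spin": -12}]}}

```text
t: 2.5
eef_pos: [476.7, -274.5, 322.8]
tcp_rot: [3.141, -0.002, 0.157]
ft_force: [0.9, -0.5, -1.5]
opening: 0.339
```

```bash
python3 -c "
from h import *
plan(557,-14.4,130,20)"
```

```text
t 2.5 d_cm [ 11.99 -24.44   2.19] spin -11.0 grasp [ 476.7 -274.5  151.8] yaw 9.0 open 0.339
```

Call:
{"fn": "step_arm", "kwargs": {"rows": [{"delta_pos": [2, -4.1, 0.2], "spin": -2}, {"delta_pos": [4, -8.2, 0.6], "spin": -4}, {"delta_pos": [6, -12.2, 1], "spin": -6}, {"delta_pos": [8, -16.3, 1.4], "spin": -8}, {"delta_pos": [10, -20.4, 1.8], "spin": -10}]}}

```text
t: 3.0
eef_pos: [543.8, -55.4, 304.9]
tcp_rot: [3.141, -0.002, 0.333]
ft_force: [0.5, -1.2, -1.3]
opening: 0.339
```

```bash
python3 -c "
from h import *
plan(557,-14.4,130,20)"
```

```text
t 3.0 d_cm [ 2.59 -3.45  0.39] spin -0.92 grasp [543.8 -55.4 133.9] yaw 19.08 open 0.339
```

Call:
{"fn": "step_arm", "kwargs": {"rows": [{"delta_pos": [1.6, -2.2, 0.3], "spin": -0.9}, {"delta_pos": [2.6, -3.5, 0.4], "spin": -0.9}, {"delta_pos": [2.6, -3.5, 0.4], "spin": -0.9}]}}

```text
t: 3.3
eef_pos: [557.2, -12.4, 300.8]
tcp_rot: [3.141, -0.002, 0.351]
ft_force: [0.7, -0.8, -1.7]
opening: 0.337
```

```bash
python3 -c "
from h import *
p,d=read_camera('top');cv2.imwrite('pics/t2c.png',cv2.resize(p[150:310,220:440],None,fx=3.5,fy=3.5))
p,d=read_camera('side');cv2.imwrite('pics/s2.png',cv2.resize(p[120:320,200:460],None,fx=3,fy=3))
plan(557,-14.4,81,20)"
```

```text
t 3.4 d_cm [0.01 0.   4.9 ] spin -0.03 grasp [556.8 -14.4 130. ] yaw 19.97 open 0.333
```

View pics/t2c.png

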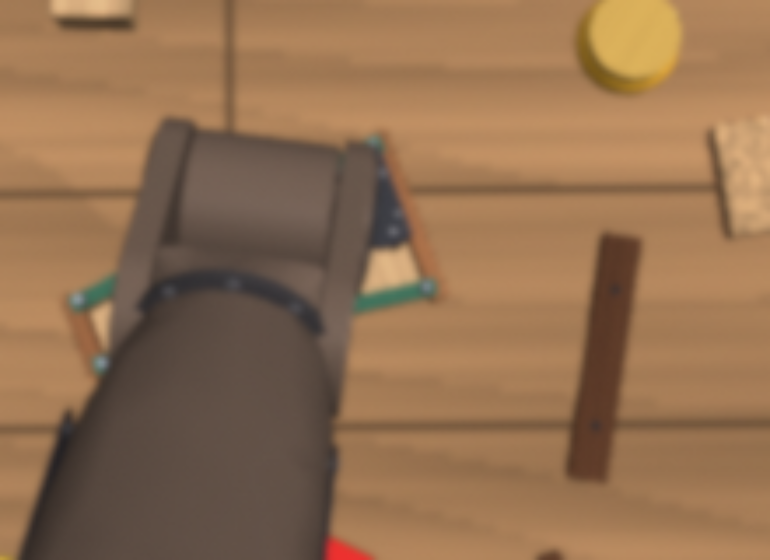

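View pics/s2.png

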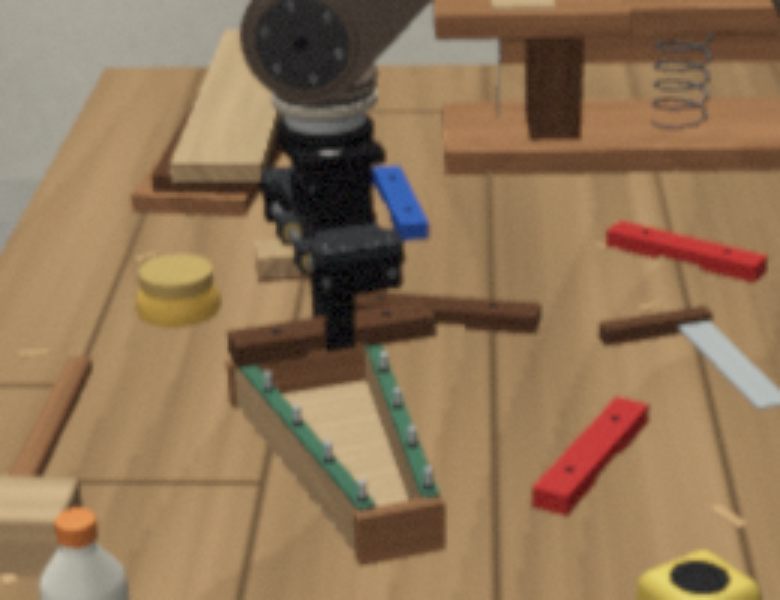

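The side view shows the bar held level across the frame, with ends at crop (230,345) and (437,318) and the fingers near its middle. Lowering it.

Call:
{"fn": "step_arm", "kwargs": {"rows": [{"delta_pos": [0, 0, 2.2], "spin": 0}, {"delta_pos": [0, 0, 4], "spin": 0}, {"delta_pos": [0, 0, 4.85], "spin": 0}, {"delta_pos": [0, 0, 4.9], "spin": 0}]}}

```text
t: 3.8
eef_pos: [556.8, -15.5, 251.4]
tcp_rot: [3.141, -0.0, 0.347]
ft_force: [-0.3, 0.0, -1.9]
opening: 0.334
```

```bash
python3 -c "
from h import *
p,d=read_camera('side');cv2.imwrite('pics/s3.png',cv2.resize(p[180:310,240:400],None,fx=4.5,fy=4.5))
plan(557,-14.4,80,20);print(state()['ft_force'])"
```

```text
t 3.85 d_cm [ 0.04 -0.08  0.1 ] spin -0.11 grasp [556.9 -15.3  81. ] yaw 19.89 open 0.333
[ 0.23097195  1.39731949 -0.85584108]
```

View pics/s3.png

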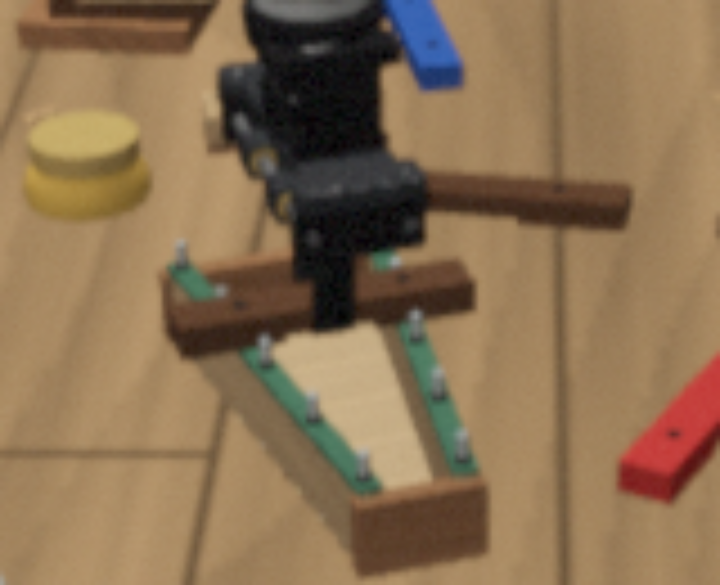

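The bar sits between the second and third pin pairs, on the felt or about 1 mm above it. Releasing.

Call:
{"fn": "step_arm", "kwargs": {"rows": [{"delta_pos": [0, 0, 0.1], "spin": 0}, {"delta_pos": [0, 0, 0.1], "spin": 0}, {"delta_pos": [0, 0, 0.1], "spin": 0}]}}

```text
t: 4.15
eef_pos: [556.9, -15.4, 251.5]
tcp_rot: [3.141, -0.002, 0.347]
ft_force: [-0.3, -0.5, -1.5]
opening: 0.335
```

Call:
{"fn": "step_arm", "kwargs": {"rows": [{"delta_pos": [0, 0, 0], "spin": 0}, {"delta_pos": [0, 0, 0], "spin": 0}, {"delta_pos": [0, 0, 0], "spin": 0}], "jaw": 0.55}}

```text
t: 4.45
eef_pos: [557.0, -15.3, 251.7]
tcp_rot: [3.141, -0.002, 0.347]
ft_force: [0.1, -0.1, -0.5]
opening: 0.518
```

Call:
{"fn": "step_arm", "kwargs": {"rows": [{"delta_pos": [0, 0, -2], "spin": 0}, {"delta_pos": [0, 0, -5], "spin": 0}, {"delta_pos": [0, 0, -7], "spin": 0}]}}

```text
t: 4.75
eef_pos: [556.9, -15.2, 323.2]
tcp_rot: [3.14, -0.003, 0.347]
ft_force: [0.5, 0.8, 0.1]
opening: 0.551
```

```bash
python3 -c "
from h import *
plan(478.5,-266.5,120,-8.7)"
```

```text
t 4.75 d_cm [-15.93  20.95   3.21] spin 28.6 grasp [556.9 -15.2 152.2] yaw 19.9 open 0.551
```

Call:
{"fn": "step_arm", "kwargs": {"rows": [{"delta_pos": [-2.4, 3.2, 0], "spin": 5}, {"delta_pos": [-5, 6.6, 0], "spin": 10}, {"delta_pos": [-7.6, 10, 0], "spin": 16}, {"delta_pos": [-10.2, 13.4, 1], "spin": 22}, {"delta_pos": [-12.6, 16.5, 2], "spin": 28}], "jaw": 0.7}}

```text
t: 5.25
eef_pos: [493.9, -214.9, 303.2]
tcp_rot: [3.141, -0.004, -0.146]
ft_force: [0.6, 0.6, 0.1]
opening: 0.699
```

```bash
python3 -c "
from h import *
plan(478.5,-266.5,80,-8.7)"
```

```text
t 5.25 d_cm [-0.8   5.33  5.22] spin 0.36 grasp [ 493.9 -214.9  132.2] yaw -8.34 open 0.699
```

Call:
{"fn": "step_arm", "kwargs": {"rows": [{"delta_pos": [-0.4, 3, 2.5], "spin": 0.3}, {"delta_pos": [-0.8, 5.3, 5], "spin": 0.4}, {"delta_pos": [-0.8, 5.3, 5.2], "spin": 0.4}, {"delta_pos": [-0.8, 5.3, 5.2], "spin": 0.4}]}}

```text
t: 5.65
eef_pos: [478.5, -266.3, 250.9]
tcp_rot: [-3.141, -0.003, -0.154]
ft_force: [-0.2, -0.3, 0.9]
opening: 0.699
```

```bash
python3 -c "
from h import *
p,d=read_camera('top');cv2.imwrite('pics/t4c.png',cv2.resize(p[170:310,220:460],None,fx=3.3,fy=3.3))
p,d=read_camera('side');cv2.imwrite('pics/s4.png',cv2.resize(p[150:310,240:440],None,fx=3.7,fy=3.7))
plan(478.5,-266.5,24,-8.7)"
```

```text
t 5.75 d_cm [-0.06  0.11  5.7 ] spin 0.0 grasp [ 479.  -265.5   81. ] yaw -8.7 open 0.698
```

View pics/t4c.png

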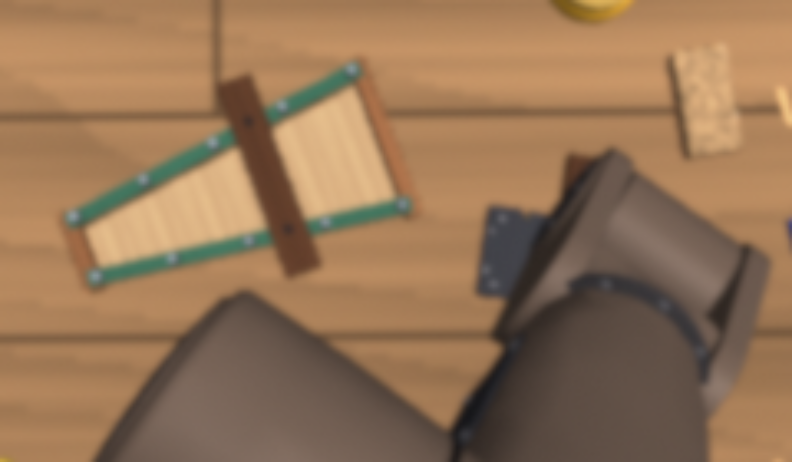

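View pics/s4.png

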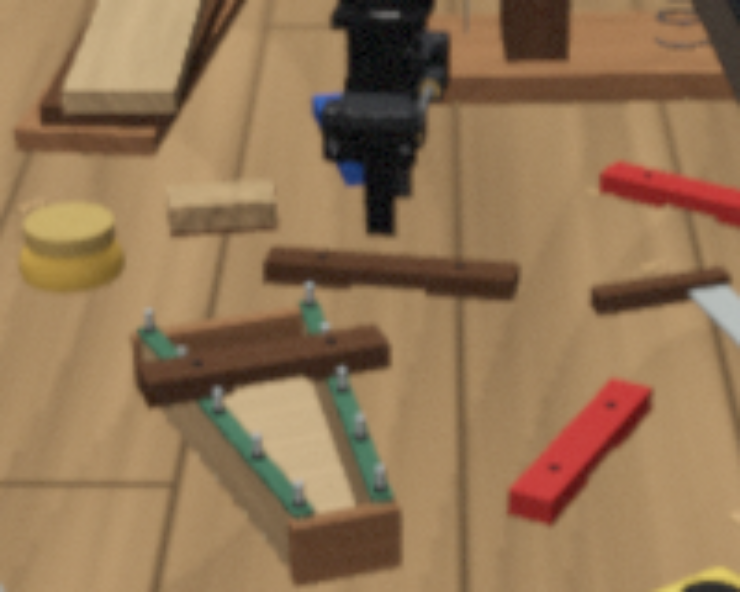

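bar_170 sits square in the second space. Before gripping bar_200, I'll measure how well bar_170 is centred.

```bash
cat >> h.py <<'E'
C=np.array([545.6,15.8]);A=np.radians(110.05)
def fr(w):
    u=np.array([np.cos(A),np.sin(A)]);v=np.array([-u[1],u[0]]);d=np.asarray(w)[:2]-C
    return np.round([d@u,d@v],1)
def seats(p,n="top",x0=235,x1=350,y0=180,y1=275):
    o,m=darkbars(n,p,76,x0,x1,y0,y1)
    for b in o: print("px",np.round(b[:2]),"frame",fr(b[3]),"moment",fr(ray(n,b[:2],76)[0]),np.round(b[4],1),"ang",round(b[5]-20.05,1))
E
python3 -c "
from h import *
p=cv2.imread('pics/t4c.png')
p=cv2.resize(p,(240,140),interpolation=cv2.INTER_AREA)
f=np.full((480,640,3),200,np.uint8);f[170:310,220:460]=p
seats(f)
print(proj('side',[[479,-265.5,62],[478.5,-266.5,20]]))
s=cv2.imread('pics/s4.png');print(381/3.7+240,391/3.7+240)
"
```

```text
px [294. 268.] frame [ 24.1 103.1] moment [ 26.3 106.3] [88.  41.6] ang 69.5
px [300. 222.] frame [-34.1  -2.6] moment [-32.6  -4.8] [167.6  42. ] ang 0.6
[[344.58480343 207.99444366]
 [344.90141894 220.99669465]]
342.97297297297297 345.6756756756757
```

Call:
{"fn": "step_arm", "kwargs": {"rows": [{"delta_pos": [-0.2, 0.1, 3], "spin": 0}, {"delta_pos": [-0.3, 0.1, 5], "spin": 0}, {"delta_pos": [-0.3, 0.1, 5.7], "spin": 0}, {"delta_pos": [-0.3, 0.1, 5.7], "spin": 0}]}}

```text
t: 6.15
eef_pos: [476.6, -265.5, 195.2]
tcp_rot: [3.141, -0.005, -0.151]
ft_force: [0.0, -0.9, -0.0]
opening: 0.699
```

Call:
{"fn": "step_arm", "kwargs": {"rows": [{"delta_pos": [0, 0, 0], "spin": 0}, {"delta_pos": [0, 0, 0], "spin": 0}, {"delta_pos": [0, 0, 0], "spin": 0}, {"delta_pos": [0, 0, 0], "spin": 0}, {"delta_pos": [0, 0, 0], "spin": 0}], "jaw": 0.0}}

```text
t: 6.65
eef_pos: [476.7, -265.7, 195.6]
tcp_rot: [3.141, -0.006, -0.151]
ft_force: [-0.0, -2.7, 1.9]
opening: 0.333
```

```bash
python3 -c "
from h import *
plan(577.5,-75.3,150,20)"
```

```text
t 6.65 d_cm [  7.18 -20.32 -12.52] spin -28.63 grasp [ 476.7 -265.7   24.6] yaw -8.63 open 0.333
```

Call:
{"fn": "step_arm", "kwargs": {"rows": [{"delta_pos": [0, 0, -4], "spin": 0}, {"delta_pos": [0, 0, -8.5], "spin": 0}, {"delta_pos": [1.2, -3, -12], "spin": -6}, {"delta_pos": [2.5, -7, -12.5], "spin": -13}, {"delta_pos": [4, -11, -12.5], "spin": -20}]}}

```text
t: 7.15
eef_pos: [532.3, -161.7, 322.4]
tcp_rot: [3.137, -0.007, 0.202]
ft_force: [0.6, -0.6, -1.5]
opening: 0.334
```

```bash
python3 -c "
from h import *
plan(577.5,-75.3,130,20)"
```

```text
t 7.15 d_cm [ 6.15 -7.57  2.15] spin -8.43 grasp [ 532.3 -161.7  151.4] yaw 11.57 open 0.334
```

Call:
{"fn": "step_arm", "kwargs": {"rows": [{"delta_pos": [2.5, -3, 0.5], "spin": -3}, {"delta_pos": [4.8, -6, 1.5], "spin": -6}, {"delta_pos": [6.1, -7.5, 2.1], "spin": -8.4}, {"delta_pos": [6.1, -7.5, 2.1], "spin": -8.4}, {"delta_pos": [6.1, -7.5, 2.1], "spin": -8.4}]}}

```text
t: 7.65
eef_pos: [577.0, -76.0, 301.4]
tcp_rot: [3.136, -0.006, 0.349]
ft_force: [-0.6, -0.0, -1.5]
opening: 0.332
```

```bash
python3 -c "
from h import *
p,d=read_camera('side');cv2.imwrite('pics/s5.png',cv2.resize(p[150:310,240:440],None,fx=3.7,fy=3.7))
plan(577.5,-75.3,80,20)"
```

```text
t 7.7 d_cm [ 0.07 -0.13  5.06] spin -0.09 grasp [576.9 -76.6 130.6] yaw 19.91 open 0.336
```

View pics/s5.png

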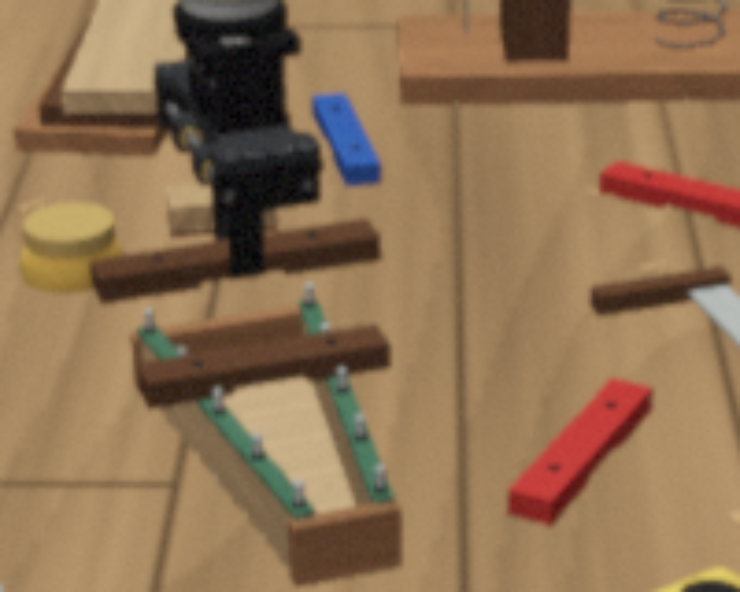

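```bash
python3 -c "
from h import *
print(proj('side',[[576.9,-76.6,120],[578.7,-74.9,56]]))
print(proj('side',[[557,-14.4,66],[483.7,270.5,10],[463.5,368.5,10]]))
print((np.array([[145,333],[388,340]])/3.7+[240,150]))
"
```

```text
[[304.55083811 218.45611135]
 [304.82576535 240.89480674]]
[[311.3892622  248.68552549]
 [337.4745941  336.26999636]
 [346.1623225  366.55316865]]
[[279.18918919 240.        ]
 [344.86486486 241.89189189]]
```

The bar's mid in the side view is about (303.8,218), against (304.6,218) expected. Lowering it.

Call:
{"fn": "step_arm", "kwargs": {"rows": [{"delta_pos": [0.1, -0.1, 2.2], "spin": 0}, {"delta_pos": [0.1, -0.1, 4], "spin": 0}, {"delta_pos": [0.1, -0.1, 4.9], "spin": 0}, {"delta_pos": [0.1, -0.1, 5.05], "spin": 0}, {"delta_pos": [0.1, -0.1, 5.05], "spin": 0}]}}

```text
t: 8.2
eef_pos: [577.7, -76.4, 251.5]
tcp_rot: [3.136, -0.006, 0.346]
ft_force: [-0.2, 0.2, -1.3]
opening: 0.337
```

Call:
{"fn": "step_arm", "kwargs": {"rows": [{"delta_pos": [0, 0, 0], "spin": 0}, {"delta_pos": [0, 0, 0], "spin": 0}, {"delta_pos": [0, 0, 0], "spin": 0}], "jaw": 0.53}}

```text
t: 8.5
eef_pos: [577.7, -76.6, 251.8]
tcp_rot: [3.136, -0.007, 0.346]
ft_force: [-0.5, -0.6, -1.0]
opening: 0.505
```

Call:
{"fn": "step_arm", "kwargs": {"rows": [{"delta_pos": [0, 0, -2], "spin": 0}, {"delta_pos": [0, 0, -5], "spin": 0}, {"delta_pos": [0, 0, -8], "spin": 0}]}}

```text
t: 8.8
eef_pos: [577.0, -76.3, 332.6]
tcp_rot: [3.136, -0.006, 0.346]
ft_force: [0.3, -0.9, 0.7]
opening: 0.529
```

```bash
python3 -c "
from h import *
plan(483.7,270.5,150,-17.3)"
```

```text
t 8.8 d_cm [  2.97 -35.8    0.98] spin 37.1 grasp [577.  -76.3 161.6] yaw 19.8 open 0.529
```

Call:
{"fn": "step_arm", "kwargs": {"rows": [{"delta_pos": [0.4, -4.4, 0], "spin": 5}, {"delta_pos": [0.8, -9, 0], "spin": 10}, {"delta_pos": [1.2, -13.6, 0], "spin": 15}, {"delta_pos": [1.6, -18.2, 0.3], "spin": 20}, {"delta_pos": [2, -22.8, 0.5], "spin": 25}]}}

```text
t: 9.3
eef_pos: [517.8, 146.6, 326.7]
tcp_rot: [3.139, -0.009, -0.095]
ft_force: [0.6, 0.7, 0.3]
opening: 0.534
```

```bash
python3 -c "
from h import *
plan(483.7,270.5,100,-17.3)"
```

```text
t 9.3 d_cm [ -4.62 -12.03   5.5 ] spin 11.87 grasp [517.8 146.6 155.7] yaw -5.43 open 0.534
```

Call:
{"fn": "step_arm", "kwargs": {"rows": [{"delta_pos": [-1.6, -4.2, 1], "spin": 4}, {"delta_pos": [-3.2, -8.4, 3], "spin": 8}, {"delta_pos": [-4.6, -12, 5], "spin": 11.9}, {"delta_pos": [-4.6, -12, 5.5], "spin": 11.9}, {"delta_pos": [-4.6, -12, 5.5], "spin": 11.9}], "jaw": 0.7}}

```text
t: 9.8
eef_pos: [483.5, 270.8, 270.4]
tcp_rot: [3.14, -0.008, -0.3]
ft_force: [0.3, -1.4, 1.3]
opening: 0.696
```

```bash
python3 -c "
from h import *
p,d=read_camera('top');seats(p);cv2.imwrite('pics/t6c.png',cv2.resize(p[130:310,140:400],None,fx=3,fy=3))
p,d=read_camera('side');cv2.imwrite('pics/s6.png',cv2.resize(p[200:410,200:440],None,fx=2.8,fy=2.8))
plan(483.7,270.5,24,-17.3)"
```

```text
px [300. 222.] frame [-34.2  -2.7] moment [-32.6  -4.4] [169.4  43.6] ang 1.6
px [323. 214.] frame [-97.2  -1.9] moment [-98.  -2.] [195.9  44. ] ang -1.4
t 9.9 d_cm [-0.15 -0.07  7.65] spin -0.02 grasp [484.2 269.6 100.5] yaw -17.32 open 0.696
```

View pics/t6c.png

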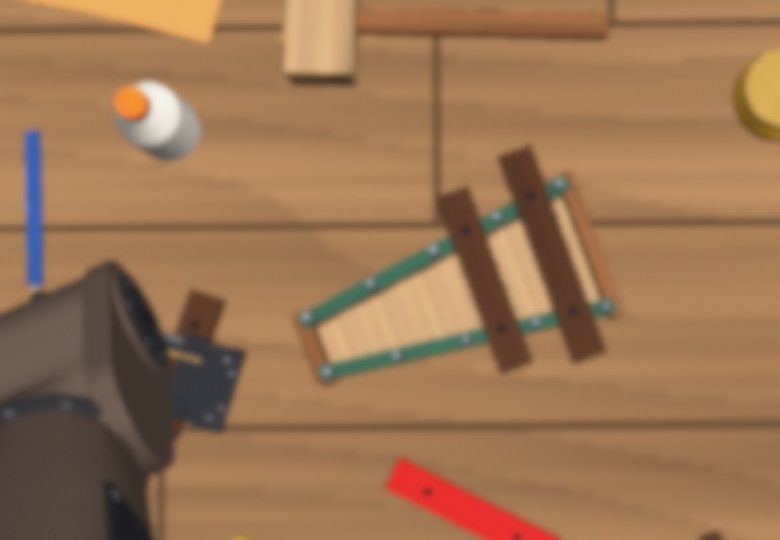

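View pics/s6.png

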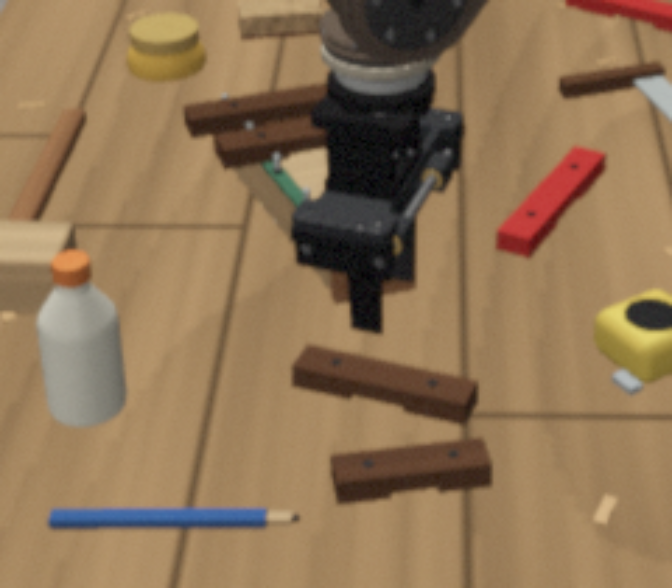

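Both seated bars read within 3 mm along the frame, 5 mm across and 2° of square. The gripper is over bar_140, whose centre is at side pixel (337,336), as expected.

Call:
{"fn": "step_arm", "kwargs": {"rows": [{"delta_pos": [-0.1, 0, 4], "spin": 0}, {"delta_pos": [-0.1, 0, 6.5], "spin": 0}, {"delta_pos": [-0.1, 0, 7.6], "spin": 0}, {"delta_pos": [-0.1, 0, 7.65], "spin": 0}]}}

```text
t: 10.3
eef_pos: [484.4, 268.8, 194.6]
tcp_rot: [3.141, -0.008, -0.304]
ft_force: [-1.2, 0.1, 0.3]
opening: 0.7
```

Call:
{"fn": "step_arm", "kwargs": {"rows": [{"delta_pos": [0, 0, 0], "spin": 0}, {"delta_pos": [0, 0, 0], "spin": 0}, {"delta_pos": [0, 0, 0], "spin": 0}, {"delta_pos": [0, 0, 0], "spin": 0}, {"delta_pos": [0, 0, 0], "spin": 0}], "jaw": 0.0}}

```text
t: 10.8
eef_pos: [484.5, 268.9, 195.0]
tcp_rot: [3.141, -0.009, -0.303]
ft_force: [0.3, -0.9, 2.4]
opening: 0.333
```

```bash
python3 -c "
from h import *
plan(533.3,46.4,150,20)"
```

```text
t 10.8 d_cm [ 11.42  19.78 -12.49] spin -37.39 grasp [484.5 268.9  24. ] yaw -17.39 open 0.333
```

Call:
{"fn": "step_arm", "kwargs": {"rows": [{"delta_pos": [0, 0, -4], "spin": 0}, {"delta_pos": [0, 0, -8.5], "spin": 0}, {"delta_pos": [2, 3.5, -12], "spin": -8}, {"delta_pos": [4, 7.5, -12.5], "spin": -16}, {"delta_pos": [6, 11.5, -12.5], "spin": -24}]}}

```text
t: 11.3
eef_pos: [505.9, 143.3, 322.4]
tcp_rot: [3.138, -0.011, 0.114]
ft_force: [0.8, -0.4, -0.1]
opening: 0.335
```

```bash
python3 -c "
from h import *
plan(533.3,46.4,130,20)"
```

```text
t 11.3 d_cm [1.59 9.93 2.2 ] spin -13.47 grasp [505.9 143.3 151.4] yaw 6.53 open 0.335
```

Call:
{"fn": "step_arm", "kwargs": {"rows": [{"delta_pos": [0.6, 4, 0.5], "spin": -5}, {"delta_pos": [1.2, 8, 1.5], "spin": -10}, {"delta_pos": [1.6, 9.9, 2.2], "spin": -13.5}, {"delta_pos": [1.6, 9.9, 2.2], "spin": -13.5}, {"delta_pos": [1.6, 9.9, 2.2], "spin": -13.5}]}}

```text
t: 11.8
eef_pos: [533.2, 46.8, 301.0]
tcp_rot: [3.136, -0.01, 0.347]
ft_force: [-0.7, -0.6, -0.5]
opening: 0.334
```

```bash
python3 -c "
from h import *
p,d=read_camera('side');cv2.imwrite('pics/s7.png',cv2.resize(p[150:310,240:440],None,fx=3.7,fy=3.7))
plan(533.3,46.4,80,20); print(proj('side',[[533.3,46.4,116]]))"
```

```text
t 11.85 d_cm [-0.06  0.06  5.02] spin -0.04 grasp [533.1  47.3 130.2] yaw 19.96 open 0.331
[[318.81691504 242.5087267 ]]
```

View pics/s7.png

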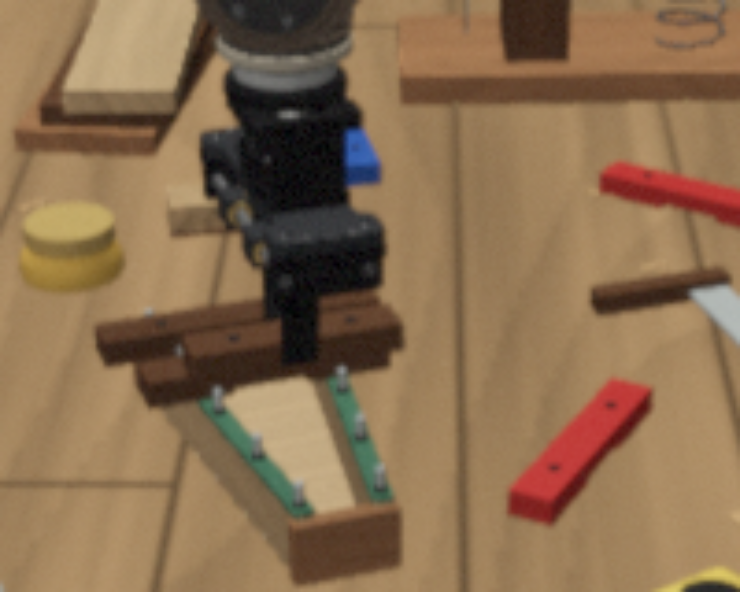

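The held bar spans crop x 185 to 402, so its mid is at 293. That is side pixel 319, which matches the expected 318.8. Lowering it.

Call:
{"fn": "step_arm", "kwargs": {"rows": [{"delta_pos": [0, 0.1, 2.2], "spin": 0}, {"delta_pos": [0, 0.1, 4], "spin": 0}, {"delta_pos": [0, 0.1, 4.9], "spin": 0}, {"delta_pos": [0, 0.1, 5.0], "spin": 0}, {"delta_pos": [0, 0.1, 5.0], "spin": 0}]}}

```text
t: 12.35
eef_pos: [534.0, 46.9, 251.5]
tcp_rot: [3.135, -0.01, 0.349]
ft_force: [0.0, -0.4, -1.4]
opening: 0.334
```

Call:
{"fn": "step_arm", "kwargs": {"rows": [{"delta_pos": [0, 0, 0], "spin": 0}, {"delta_pos": [0, 0, 0], "spin": 0}, {"delta_pos": [0, 0, 0], "spin": 0}], "jaw": 0.53}}

```text
t: 12.65
eef_pos: [534.0, 47.0, 251.9]
tcp_rot: [3.135, -0.011, 0.349]
ft_force: [0.1, 0.5, 0.1]
opening: 0.506
```

Call:
{"fn": "step_arm", "kwargs": {"rows": [{"delta_pos": [0, 0, -2], "spin": 0}, {"delta_pos": [0, 0, -5], "spin": 0}, {"delta_pos": [0, 0, -8], "spin": 0}]}}

```text
t: 12.95
eef_pos: [532.9, 47.2, 332.8]
tcp_rot: [3.135, -0.01, 0.349]
ft_force: [-0.6, 1.0, -0.8]
opening: 0.528
```

```bash
python3 -c "
from h import *
plan(463.3,369,110,10.5)"
```

```text
t 12.95 d_cm [  4.4  -32.65   5.02] spin 9.49 grasp [532.9  47.2 161.8] yaw 19.99 open 0.528
```

Call:
{"fn": "step_arm", "kwargs": {"rows": [{"delta_pos": [0.6, -4.6, 0], "spin": 2}, {"delta_pos": [1.2, -9.4, 0], "spin": 4}, {"delta_pos": [1.9, -14.2, 0], "spin": 6}, {"delta_pos": [2.5, -19, 1], "spin": 8}, {"delta_pos": [3.2, -23.8, 2], "spin": 9.5}], "jaw": 0.7}}

```text
t: 13.45
eef_pos: [481.1, 283.4, 311.9]
tcp_rot: [3.137, -0.012, 0.181]
ft_force: [1.1, -0.2, 0.2]
opening: 0.698
```

```bash
python3 -c "
from h import *
plan(463.3,369,90,10.5)"
```

```text
t 13.45 d_cm [-0.27 -8.76  5.05] spin -0.12 grasp [481.1 283.4 140.9] yaw 10.38 open 0.698
```

Call:
{"fn": "step_arm", "kwargs": {"rows": [{"delta_pos": [-0.1, -4, 1.5], "spin": 0}, {"delta_pos": [-0.3, -7.5, 4], "spin": 0}, {"delta_pos": [-0.3, -8.7, 5], "spin": 0}, {"delta_pos": [-0.3, -8.7, 5], "spin": 0}]}}

```text
t: 13.85
eef_pos: [462.6, 369.3, 260.3]
tcp_rot: [3.137, -0.01, 0.183]
ft_force: [-0.7, -0.1, -0.9]
opening: 0.698
```

```bash
python3 -c "
from h import *
p,d=read_camera('top');seats(p);cv2.imwrite('pics/t8c.png',cv2.resize(p[130:310,130:390],None,fx=3,fy=3))
p,d=read_camera('side');cv2.imwrite('pics/s8.png',cv2.resize(p[200:410,200:440],None,fx=2.8,fy=2.8))
plan(463.3,369,24,10.5)"
```

```text
px [278. 232.] frame [32.8  0.1] moment [31.9 -0.4] [137.2  43.9] ang -2.1
px [300. 222.] frame [-34.1  -2.7] moment [-32.6  -4.4] [169.9  44.5] ang 1.3
px [323. 214.] frame [-97.6  -1.9] moment [-98.1  -2.2] [196.3  44.7] ang -1.4
t 13.95 d_cm [-0.08 -0.16  6.7 ] spin -0.13 grasp [463.5 367.7  91. ] yaw 10.37 open 0.701
```

View pics/t8c.png

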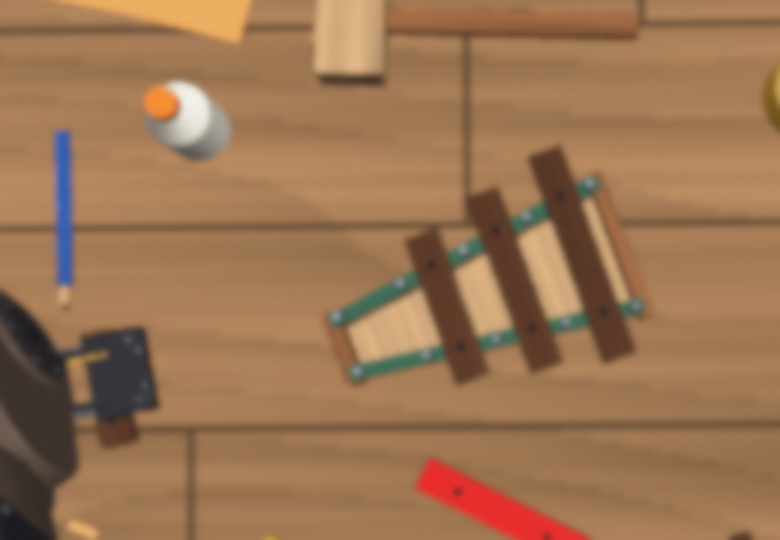

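View pics/s8.png

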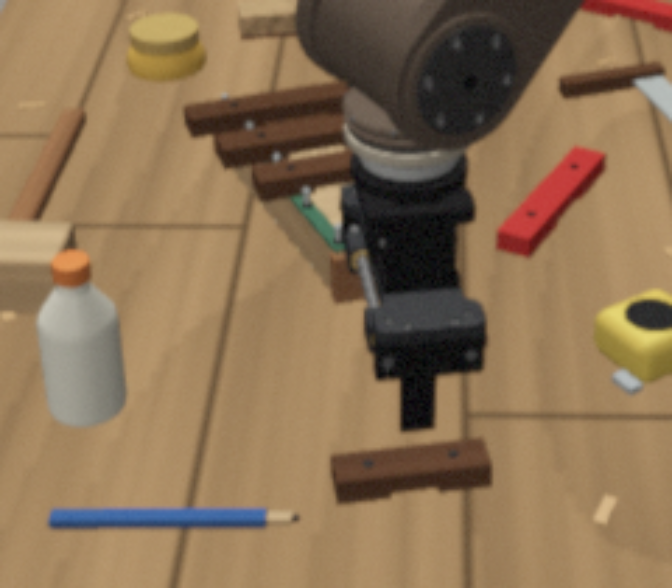

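bar_140 is seated, and the gripper is centred over bar_110: fingers at crop (418,430), bar centre at (411,470).

Call:
{"fn": "step_arm", "kwargs": {"rows": [{"delta_pos": [0, -0.1, 3.5], "spin": 0}, {"delta_pos": [0, -0.1, 5.7], "spin": 0}, {"delta_pos": [0, -0.1, 6.7], "spin": 0}, {"delta_pos": [0, -0.1, 6.7], "spin": 0}]}}

```text
t: 14.35
eef_pos: [464.8, 367.4, 194.9]
tcp_rot: [3.137, -0.011, 0.179]
ft_force: [0.5, -0.6, -0.2]
opening: 0.699
```

Call:
{"fn": "step_arm", "kwargs": {"rows": [{"delta_pos": [0, 0, 0], "spin": 0}, {"delta_pos": [0, 0, 0], "spin": 0}, {"delta_pos": [0, 0, 0], "spin": 0}, {"delta_pos": [0, 0, 0], "spin": 0}, {"delta_pos": [0, 0, 0], "spin": 0}], "jaw": 0.0}}

```text
t: 14.85
eef_pos: [464.8, 367.6, 195.3]
tcp_rot: [3.137, -0.012, 0.18]
ft_force: [1.2, 0.1, 0.8]
opening: 0.336
```

```bash
python3 -c "
from h import *
plan(511.8,107.1,150,20)"
```

```text
t 14.85 d_cm [  0.12  26.52 -12.45] spin -9.71 grasp [464.8 367.6  24.3] yaw 10.29 open 0.336
```

Call:
{"fn": "step_arm", "kwargs": {"rows": [{"delta_pos": [0, 0, -4], "spin": 0}, {"delta_pos": [0, 0, -8.5], "spin": 0}, {"delta_pos": [0, 3.5, -12], "spin": -3}, {"delta_pos": [0, 8, -12.5], "spin": -6}, {"delta_pos": [0.1, 12.5, -12.5], "spin": -9}]}}

```text
t: 15.35
eef_pos: [486.2, 244.0, 322.5]
tcp_rot: [3.135, -0.014, 0.34]
ft_force: [0.4, -0.4, -1.0]
opening: 0.334
```

```bash
python3 -c "
from h import *
plan(511.8,107.1,130,20)"
```

```text
t 15.35 d_cm [-2.2  13.75  2.21] spin -0.49 grasp [486.2 244.  151.5] yaw 19.51 open 0.334
```

Call:
{"fn": "step_arm", "kwargs": {"rows": [{"delta_pos": [-0.7, 4.5, 0.5], "spin": -0.3}, {"delta_pos": [-1.4, 9, 1.2], "spin": -0.5}, {"delta_pos": [-2.1, 13, 2], "spin": -0.5}, {"delta_pos": [-2.2, 13.7, 2.2], "spin": -0.5}, {"delta_pos": [-2.2, 13.7, 2.2], "spin": -0.5}]}}

```text
t: 15.85
eef_pos: [511.7, 106.5, 300.8]
tcp_rot: [3.135, -0.013, 0.347]
ft_force: [-0.8, 0.2, -1.3]
opening: 0.335
```

```bash
python3 -c "
from h import *
p,d=read_camera('side');cv2.imwrite('pics/s9.png',cv2.resize(p[170:330,240:440],None,fx=3.7,fy=3.7))
plan(511.8,107.1,80,20); print(proj('side',[[511.8,107.1,116]]))"
```

```text
t 15.9 d_cm [-0.07  0.01  5.01] spin -0.05 grasp [511.6 107.5 130.1] yaw 19.95 open 0.336
[[326.66750364 255.03750309]]
```

View pics/s9.png

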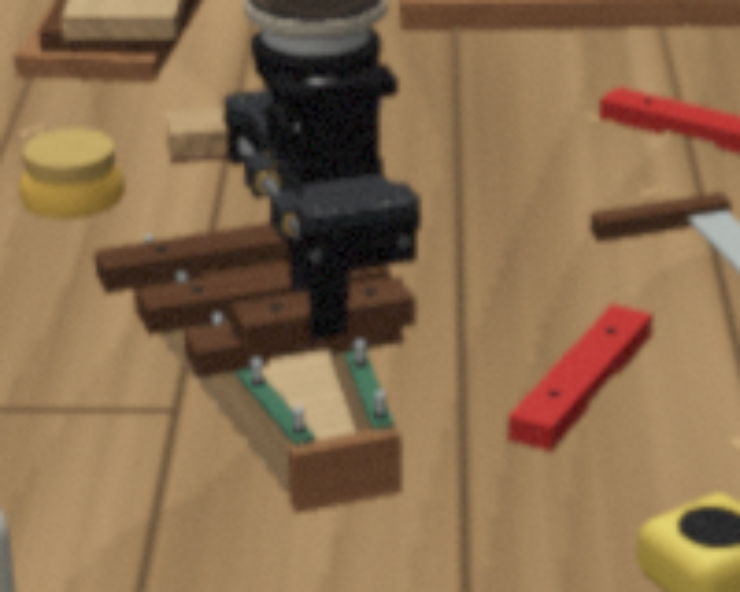

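bar_110's mid is at crop x 323, which is side pixel 327 as expected. Lowering it.

Call:
{"fn": "step_arm", "kwargs": {"rows": [{"delta_pos": [0, 0, 2.2], "spin": 0}, {"delta_pos": [0, 0, 4], "spin": 0}, {"delta_pos": [0, 0, 4.9], "spin": 0}, {"delta_pos": [0, 0, 5.0], "spin": 0}, {"delta_pos": [0, 0, 5.0], "spin": 0}]}}

```text
t: 16.4
eef_pos: [512.3, 108.4, 251.2]
tcp_rot: [3.135, -0.014, 0.35]
ft_force: [1.1, -0.1, -1.4]
opening: 0.335
```

Call:
{"fn": "step_arm", "kwargs": {"rows": [{"delta_pos": [0, 0, 0], "spin": 0}, {"delta_pos": [0, 0, 0], "spin": 0}, {"delta_pos": [0, 0, 0], "spin": 0}], "jaw": 0.53}}

```text
t: 16.7
eef_pos: [512.4, 108.5, 251.6]
tcp_rot: [3.135, -0.015, 0.35]
ft_force: [0.3, 0.4, -0.9]
opening: 0.509
```

Call:
{"fn": "step_arm", "kwargs": {"rows": [{"delta_pos": [0, 0, -2], "spin": 0}, {"delta_pos": [0, 0, -5], "spin": 0}, {"delta_pos": [0, 0, -9], "spin": 0}, {"delta_pos": [0, 0, -13], "spin": 0}]}}

```text
t: 17.1
eef_pos: [510.0, 108.6, 383.0]
tcp_rot: [3.135, -0.014, 0.35]
ft_force: [0.0, 0.2, -0.0]
opening: 0.53
```

Call:
{"fn": "step_arm", "kwargs": {"rows": [{"delta_pos": [0, -4.5, 0], "spin": 0}, {"delta_pos": [0, -9, 0], "spin": 0}, {"delta_pos": [0, -13.5, 0], "spin": 0}, {"delta_pos": [0, -18, 0], "spin": 0}, {"delta_pos": [0, -21, 0], "spin": 0}]}}

```text
t: 17.6
eef_pos: [436.9, 308.0, 382.0]
tcp_rot: [3.136, -0.014, 0.351]
ft_force: [0.4, -0.7, -0.4]
opening: 0.531
```

```bash
python3 -c "
from h import *
p,d=read_camera('top');seats(p);cv2.imwrite('pics/t10c.png',cv2.resize(p[130:310,130:390],None,fx=3,fy=3))
p,d=read_camera('side');cv2.imwrite('pics/s10.png',cv2.resize(p[170:330,240:440],None,fx=3.7,fy=3.7))
"
```

```text
px [256. 240.] frame [96.9 -0.3] moment [96.1 -0.8] [108.1  45.9] ang -2.4
px [278. 232.] frame [32.8  0.1] moment [31.9 -0.4] [137.2  43.9] ang -2.1
px [300. 222.] frame [-34.1  -2.7] moment [-32.6  -4.3] [169.9  44.5] ang 1.3
px [323. 214.] frame [-97.6  -1.9] moment [-98.1  -2.2] [196.3  44.7] ang -1.4
```

View pics/t10c.png

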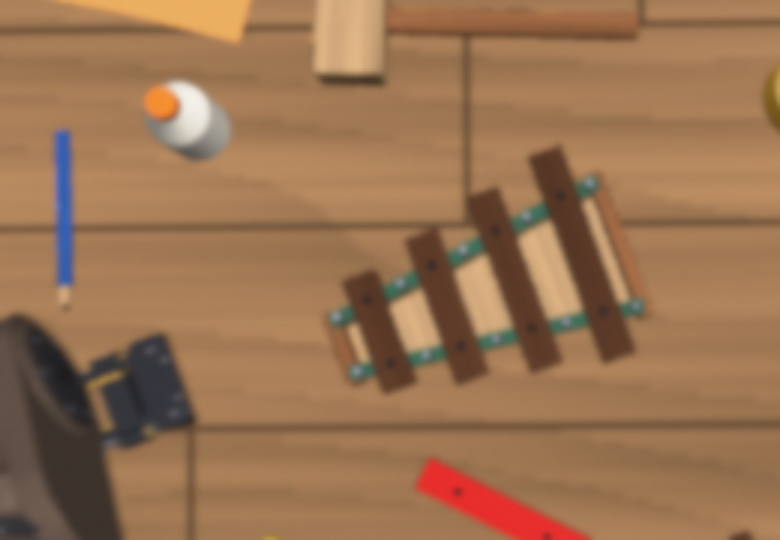

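View pics/s10.png

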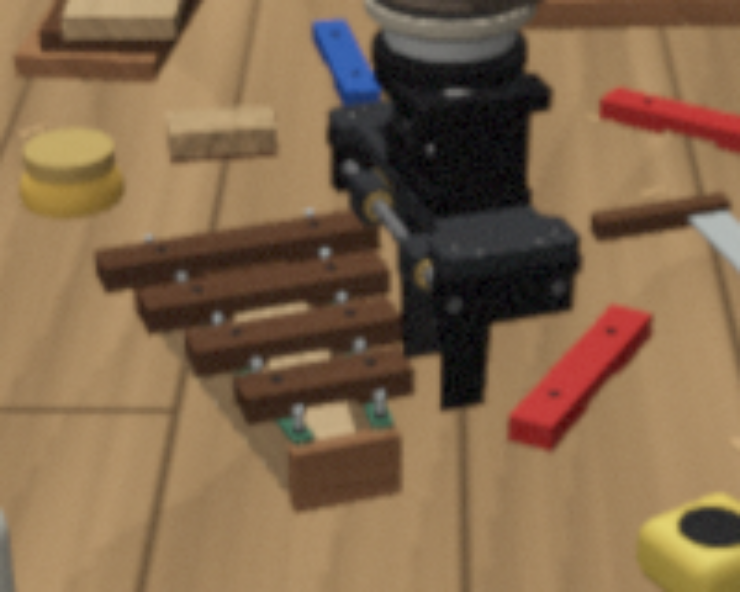

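All four bars lie in order, one in each space between the pins. They read within 3 mm along the frame, 5 mm across and 2.5° of square, and the gripper is clear. Handing in.

Call:
{"fn": "step_arm", "kwargs": {"rows": [{"delta_pos": [0, 0, 0], "spin": 0}, {"delta_pos": [0, 0, 0], "spin": 0}, {"delta_pos": [0, 0, 0], "spin": 0}]}}

```text
t: 18.0
eef_pos: [437.2, 307.7, 381.9]
tcp_rot: [3.136, -0.014, 0.352]
ft_force: [0.4, 0.6, 0.1]
opening: 0.529
```

```bash
python3 -c "
from h import *
print(job_done())"
```

```text
the job is handed in; nothing more can be done
None
```

All four bars are on the frame in order, 200, 170, 140 and 110 mm from the wide end to the narrow end, and I handed the job in at about 18 s.

- **Placing:** In the last top view each bar was within about 2 mm of its seat centre along the frame, 4.5 mm across it and 2.5° of square. The limits are 14 mm, 15 mm and 0.2 rad (about 11.5°).
- **Height and tilt:** I judged these only by eye from the side view, where all four bars look flat on the felt. I did not measure them.
- **Disagreement:** My two readings of bar_170 differ by about 1.5 mm (-2.7 and -4.3 mm across the frame). This is well inside the tolerance, so I left it.
- **Other objects:** I saw no contact with any of the things to be left alone, and those in the last pictures looked unmoved. I did not measure their positions.
- **Gripper:** It was empty and well clear of the frame when I handed in.

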